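Start and tighten the clamping screw of a gluing jig

ROBOT

A 6-joint arm with a two-finger parallel gripper is mounted at the origin on a cart in front of the work surface, level with it; the furniture and walls round the work are solid. World frame = base frame: x ahead of the robot, y to its left, z up, the work surface at z = 0. Lengths are in m, angles in rad, forces in N, time in s.
With the tool pointing down it reaches from about 0.4 to 0.825 m from the base axis. Payload 7 kg.
Tool frame: the origin (TCP) lies on the mounting face of the last link; the fingertips stand 178 mm ahead of it and the grasp point (between the pads) lies arm.grip_depth ahead of it (arm.grip_depth is the distance from the TCP to the grasp point, in m); z points along the fingers, y is the direction in which the jaws open and shut (so a half turn about z gives the same grasp; the last joint's range is limited). The gripper opens to 88 mm and grips with 3 to 60 N. Pads are 19 mm wide; open, the fingers measure 130 mm over their backs; the gripper's body (78 mm by 193 mm) begins 47 mm behind the grasp point.
Start: joints at [1.422, 0.359, 0.012, 0, -1.224, -0.288], TCP at [0.286, 0.612, 0.405] pointing down, gripper open.
Joint ranges: [-3.07, 3.07], [-1.43, 2.12], [-1.02, 1.25], [-3.03, 1.67], [-3.05, -0], [-3.03, 3.03]. Speed limits (rad/s): [2.39, 2.39, 3.01, 3.14, 3.14, 3.14].

INTERFACE

Orientations are given as [roll, pitch, yaw] about the fixed x, y, z axes, in that order (R = Rz(yaw) Ry(pitch) Rx(roll)).
In Python, from station import arm gives the robot as it stands.
- The arm moves only by the tool carry_out, never from a script. Its argument "targets" is a list that holds one entry, the list of rows, each a list of 7 numbers: the turn, a rotation vector about the tool's x, y, z in units of 8 degrees (1.0 is 8 degrees), then the shift along the tool's x, y, z in units of 2.5 cm (1.0 is 2.5 cm), then the opening, from -1 (shut) to 1 (fully open). A call has 1 to 20 rows; each row shifts and turns the commanded pose from where the row before left it, along the tool's axes as they then stand; what a row does not reach is not made up. A row lasts 1/8 s, in which the tool goes at most 62.5 mm and 10.7 degrees, less where a joint would pass 70% of its speed; a pose out of reach is approached as far as the arm can. A call with a number of a shift or a turn outside -1 to 1 is refused whole. A call with a gripper value outside its range is refused whole. The fingers move at their own pace and stop on an object; "squeeze" is the grip in N (left out, the last holds). Time passes only in rows, so rows that do not move let the fingers close. It gives the time, the measured TCP pose, the force and the opening at its end, in the units of the state.
- arm.get_state(): the state, without advancing time (a new reading comes with each control period).
- arm.grab_frame(name): name is "scene" or "top" or "wrist"; returns (picture, depth): 480x640x3 uint8, red, green, blue; 480x640 float32, m along the optical axis (not along the pixel's ray), 0 where there is no reading.
- arm.camera_model(name): a dict with "camera_matrix" (3x3 intrinsics, pixels), "distortion" ([k1, k2, p1, p2, k3] as OpenCV has them; the pictures are not rectified), "world_from_camera" (4x4, takes a point from camera to world coordinates). Camera axes: x right, y down, z forward; pixel columns grow to the right and rows downward; lengths in m; the calibration is good to about 2 mm. A picture is of the moment at which its call begins: read the wrist's pose just before it. camera_model takes no time and is no camera call; for the wrist camera it gives the pose at the moment of the call.
- arm.job_done(): hands the job in, once; it reports no verdict.
Trained networks look in the newest picture that a camera, given by its name, has taken for a name from the list of things; names that differ only in an ending like _2 or _b are one class to them, and where a whole thing is asked for, a point or a joint stands for the part that bears it (a point fixed in the world has none). Each returns a list of dicts, best first, with "conf" (0 to 1); they miss things now and then, are a little off and sometimes report something else, mostly with a low value. They report only what shows in the picture. A call takes as long as a camera call.
- arm.spot_in(camera, query): "point" ([row, column] in pixels, amid what is visible of it).
- arm.landmark_of(camera, query): "point" ([row, column] in pixels: a listed point, or the origin of a listed thing).
The state is a dict: "t": time; "q": joint angles; "qd": joint speeds; "joint_efforts": joint torques, N m; "eef_pos": TCP position; "ee_rot": TCP orientation; "force": force on the tool from outside, world axes, zero at the start; "moment": the same for the moment, N m; "width": finger opening in m.
Only numpy, scipy, OpenCV 4.12 (cv2) and the standard library are available. Lean on these libraries where they do the work, as an engineer would, in place of code of your own. Each camera call takes 0.05 s, during which the arm holds its last target.

TASK

Take the winged clamping screw out of its wooden rest and set it upright in the threaded bush of the gluing jig. Turn it backward (anticlockwise seen from above) until you feel it drop into the thread start, then screw it in until its foot holds the glued-up heel blank finger-tight, never forcing the thread, and let go. The blank stays in its nest.

Things in the scene. Friction and masses are not known exactly. Their poses are not given: they have to be found in the camera images.
- screw_wing (a point): centre of the dark steel wing of the clamping screw: an upright plate 60 mm long (along its x axis), 13 mm thick (along y, pinch it here) and 28 mm high (up to 14 mm above and below this point). The point lies on the screw's axis, 78 mm above the underside of its foot, z up. Its yaw tells nothing of where the thread starts meet.
- clamp_screw: loose steel clamping screw, 92 mm tall, about 0.2 kg; origin on its axis at the underside of its pressure foot (23 mm across), z up along the axis. Shank 30 mm thick (nose tapered); its thread is three short lugs, 39 mm across, their underside 26 mm above the foot. Right-hand thread: clockwise from above drives it down 24 mm a turn. It starts upright in a 34 mm hole, 20 mm deep, of a 76 mm wooden rest.
- bush_mouth (a point): middle of the open top of the jig's boss, on the upright axis of the thread; bore for the lugs 42 mm. 6 mm below lies a flat land the lugs first rest on (foot then 31 mm below this point), cut by three thread starts 120 deg apart. How they are turned about the axis differs each run and is not given.
- jig: fixed gluing jig: plywood base 150 (x) x 120 (y) x 14 mm, origin under its centre; grey bridge over it with the boss, 56 mm across and 83 mm high, above the origin. At each start a stop stands 3 mm proud of the land: forward from the land runs on it and jams; backward drops the lugs about 9 mm beside it (foot 41 mm below the mouth), where the stop bars turning back further. Lugs may first rest on a stop (foot 28 mm below).
- heel_blank: loose wooden block, 70 x 44 x 24 mm, two laminations, in the nest between the jig's end stops right under the bush; origin under its centre. Its top is 45 mm below the mouth of the bush: from the drop it takes about 1.1 rad forward until the foot meets it, then 0.5 rad of slack, then it tightens: about 0.35 N m at 30 N on the blank, rising by some 25 N for each 0.1 rad.

How it is judged:
By the outcome, as a careful person would: the job done as asked, in the order asked, and still so for the second after the job is handed in, with the robot touching nothing.
It also fails if it takes over 67 s, if anything falls off the work surface, if the arm or the gripper's body presses on something with over 40 N, if the wrist force passes 120 N, or if a joint passes its speed limit or range.

## Working session

There is one attempt and no reset: what is moved stays moved. The work goes in short steps, Python scripts to look and compute and a tool call to move; the robot and the scene stay as the last step left them, time stands still between calls to the robot, and variables do not carry over. Pictures are saved under pics/ and viewed, and the job is handed in when it is done.

Besides the shell and the picture viewer there is one more tool, called after "Request:" by a JSON object that holds its "fn" and its "kwargs", one argument or row to a line. carry_out: Moves the arm, as the interface text tells. Its arguments: {"type":"object","properties":{"targets":{"type":"array"},"squeeze":{"type":"number"}},"required":["targets"]}

```bash
mkdir -p pics; ls; cat > h.py <<'E'
import numpy as np, cv2
from station import arm
def px2w(cam,pt,depth,m=None):
    m=m or arm.camera_model(cam); K=np.array(m["camera_matrix"],float); d=np.array(m["distortion"],float); T=np.array(m["world_from_camera"])
    r,c=pt
    u=cv2.undistortPoints(np.array([[[c,r]]],float),K,d)[0,0]
    return T,np.array([u[0],u[1],1.0])
def at_depth(cam,pt,z,m=None):
    T,v=px2w(cam,pt,z,m); return (T@np.append(v*z,1))[:3]
def at_height(cam,pt,h,m=None):
    T,v=px2w(cam,pt,0,m); o=T[:3,3]; d=T[:3,:3]@v; return o+d*(h-o[2])/d[2]
def cloud(cam,depth,m=None):
    m=m or arm.camera_model(cam); K=np.array(m["camera_matrix"],float); d=np.array(m["distortion"],float); T=np.array(m["world_from_camera"])
    g=np.stack(np.meshgrid(np.arange(640),np.arange(480)),-1).reshape(-1,1,2).astype(float)
    u=cv2.undistortPoints(g,K,d)[:,0]
    P=np.c_[u,np.ones(len(u))]*depth.reshape(-1,1)
    W=P@T[:3,:3].T+T[:3,3]; W[depth.ravel()<=0]=np.nan
    return W.reshape(480,640,3)
def save(n,p): cv2.imwrite('pics/'+n,cv2.cvtColor(p,cv2.COLOR_RGB2BGR))
E
python3 - <<'E'
from h import *
print(arm.grip_depth,arm.get_state())
for c in ["scene","top"]:
    p,d=arm.grab_frame(c); save(c+'0.png',p); np.save(c+'0.npy',d); np.save(c+'0p.npy',p)
    for q in ["screw_wing","clamp_screw","bush_mouth","jig","heel_blank"]:
        for r in arm.landmark_of(c,q)[:2]:
            pt=r["point"]; i,j=int(round(pt[0])),int(round(pt[1])); z=d[i,j] if 0<=i<480 and 0<=j<640 else 0
            print(c,q,r["conf"],np.round(pt,1),z,np.round(at_depth(c,pt,z),3))
E
```

```text
pics
0.1593 {'t': 0.0, 'q': array([ 1.42211602e+00,  3.59376026e-01,  1.10365901e-02, -4.03687313e-04,
       -1.22410915e+00, -2.88148273e-01]), 'qd': array([-2.05570168e-04, -1.98332911e-04, -1.00219849e-03,  1.06029789e-03,
        5.26345918e-05,  5.91813269e-04]), 'joint_efforts': array([-3.23967433e-04, -5.82719386e+01,  2.93048698e+01,  6.99651048e+00,
        6.95231327e-03, -1.63349623e-04]), 'eef_pos': array([0.28544753, 0.6114381 , 0.40371013]), 'ee_rot': array([ 3.13990066e+00, -1.05743051e-04, -4.36965975e-01]), 'force': array([-0.04835254, -0.07551815,  0.10730975]), 'moment': array([-0.01801638,  0.00515828,  0.00529766]), 'width': 0.0874107282893693}
scene screw_wing 0.65 [203.6 364.9] 0.8790892 [ 0.559 -0.387  0.094]
scene clamp_screw 0.58 [233.2 363.6] 0.0 [0.137 0.077 0.718]
scene bush_mouth 0.91 [279.  280.3] 0.8183111 [ 0.552 -0.194  0.061]
scene jig 0.89 [306.  289.8] 0.81360227 [ 0.516 -0.182  0.036]
scene heel_blank 0.7 [275.5 283.3] 0.8166659 [ 0.551 -0.2    0.066]
scene heel_blank 0.69 [301.7 290.7] 0.8160094 [ 0.52  -0.187  0.039]
top screw_wing 0.74 [216.8 383.6] 0.84827816 [ 0.555 -0.393  0.099]
top clamp_screw 0.82 [219.1 377.4] 0.87836784 [ 0.556 -0.385  0.069]
top bush_mouth 0.69 [233.3 269.1] 0.9131701 [ 0.54  -0.194  0.036]
top jig 0.61 [241.1 275.8] 0.8794292 [ 0.522 -0.209  0.067]
top heel_blank 0.88 [238.6 273.2] 0.9087101 [ 0.53  -0.201  0.039]
```

View pics/scene0.png

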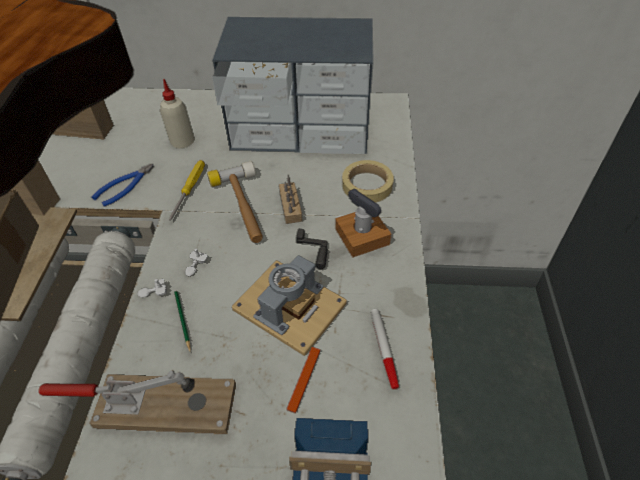

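View pics/top0.png

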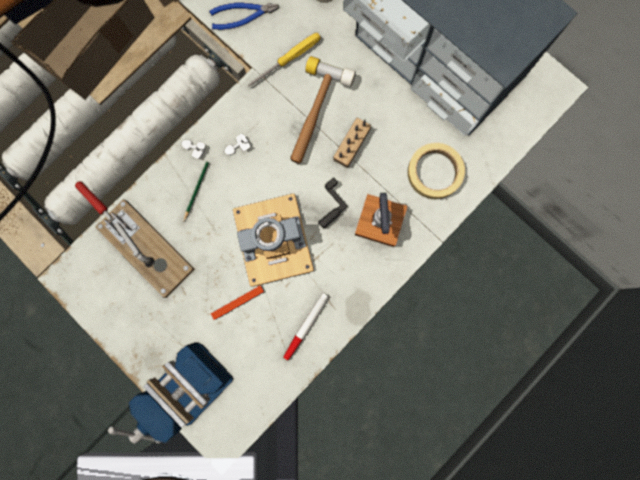

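```bash
python3 - <<'E'
from h import *
for c in ["scene","top"]:
    d=np.load(c+'0.npy'); W=cloud(c,d)
    X=W.reshape(-1,3)
    def sel(cx,cy,r,z0,z1): 
        k=(np.hypot(X[:,0]-cx,X[:,1]-cy)<r)&(X[:,2]>z0)&(X[:,2]<z1); return X[k]
    a=sel(.53,-.2,.06,.02,.2); print(c,'jig z hist',np.histogram(a[:,2],bins=np.arange(.02,.11,.005)))
    a=sel(.53,-.2,.05,.077,.09)
    # circle fit of min enclosing
    (x,y),r=cv2.minEnclosingCircle(a[:,:2].astype(np.float32)); print('boss',x,y,r,len(a),np.median(a[:,2]))
    a=sel(.555,-.39,.06,.03,.2); print('z hist',np.histogram(a[:,2],bins=np.arange(.03,.14,.005)))
    zm=np.percentile(a[:,2],98); b=a[a[:,2]>zm-.006]
    rr=cv2.minAreaRect(b[:,:2].astype(np.float32)); print('wing',zm,len(b),rr)
    lo=sel(.555,-.39,.075,.02,.05); print('rest',cv2.minAreaRect(lo[:,:2].astype(np.float32)),np.median(lo[:,2]))
E
```

```text
scene jig z hist (array([295, 122, 113, 481,  51,  52,  51,  54, 135, 154, 603, 334, 362,
         1,   0,   0,   0]), array([0.02 , 0.025, 0.03 , 0.035, 0.04 , 0.045, 0.05 , 0.055, 0.06 ,
       0.065, 0.07 , 0.075, 0.08 , 0.085, 0.09 , 0.095, 0.1  , 0.105]))
boss 0.5281708240509033 -0.19499215483665466 0.042004942893981934 471 0.08143636949084387
z hist (array([211,  39,  32,  30,  33,  30,  32,  54,  27,  38,  68,  72,  76,
       141,  89,   0,   0,   0,   0,   0,   0,   0]), array([0.03 , 0.035, 0.04 , 0.045, 0.05 , 0.055, 0.06 , 0.065, 0.07 ,
       0.075, 0.08 , 0.085, 0.09 , 0.095, 0.1  , 0.105, 0.11 , 0.115,
       0.12 , 0.125, 0.13 , 0.135, 0.14 ]))
wing 0.10164378597735667 218 ((0.5650171041488647, -0.39122605323791504), (0.06767535209655762, 0.013830361887812614), 2.2707345485687256)
rest ((0.5658451318740845, -0.3916749954223633), (0.07793788611888885, 0.079635389149189), 71.8458251953125) 0.02890998202383871
top jig z hist (array([278,  48,  43, 414,  37,   5,   6,   7,  32,  68, 436, 405, 328,
        23,   0,   0,   0]), array([0.02 , 0.025, 0.03 , 0.035, 0.04 , 0.045, 0.05 , 0.055, 0.06 ,
       0.065, 0.07 , 0.075, 0.08 , 0.085, 0.09 , 0.095, 0.1  , 0.105]))
boss 0.5324380397796631 -0.19786757230758667 0.04773840680718422 484 0.08173909263208773
z hist (array([525,  19,  10,   4,   6,   5,  14,  41,  15,  17,  18,  14,  22,
       145, 164,   0,   0,   0,   0,   0,   0,   0]), array([0.03 , 0.035, 0.04 , 0.045, 0.05 , 0.055, 0.06 , 0.065, 0.07 ,
       0.075, 0.08 , 0.085, 0.09 , 0.095, 0.1  , 0.105, 0.11 , 0.115,
       0.12 , 0.125, 0.13 , 0.135, 0.14 ]))
wing 0.10285544931045558 280 ((0.5631320476531982, -0.3944610357284546), (0.06484469026327133, 0.012717535719275475), 2.194141387939453)
rest ((0.5635119676589966, -0.39473769068717957), (0.07609196752309799, 0.07716374844312668), 71.42134094238281) 0.02959163006507526
```

```bash
python3 - <<'E'
import cv2
p=cv2.imread('pics/top0.png'); q=cv2.imread('pics/scene0.png')
a=cv2.resize(p[180:300,220:420],(800,480),interpolation=3); cv2.imwrite('pics/topz.png',a)
a=cv2.resize(q[170:330,220:420],(750,600),interpolation=3); cv2.imwrite('pics/scz.png',a)
E
```

```text
(no output)
```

View pics/topz.png

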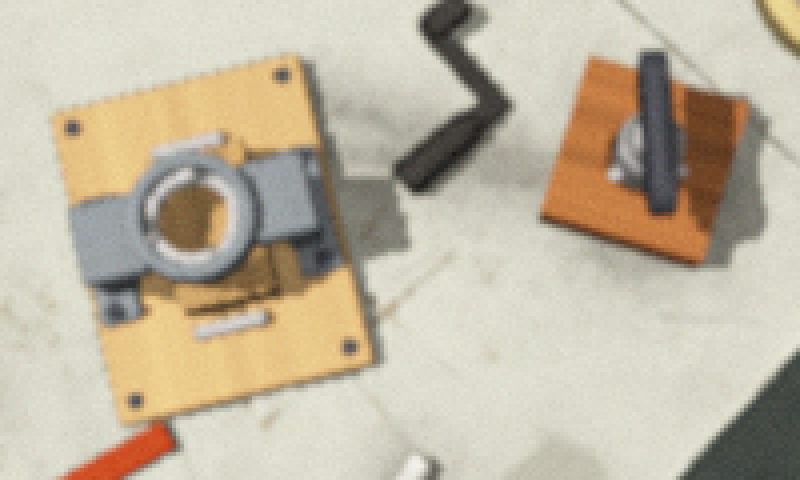

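View pics/scz.png

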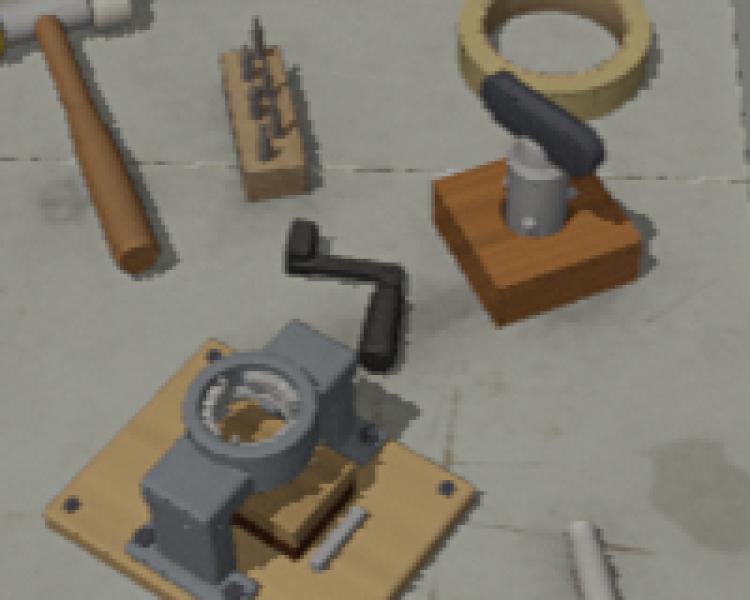

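```bash
python3 - <<'E'
from h import *
from scipy.optimize import least_squares
for c in ["scene","top"]:
    d=np.load(c+'0.npy'); X=cloud(c,d).reshape(-1,3)
    cx,cy=.53,-.196
    for it in range(5):
        r=np.hypot(X[:,0]-cx,X[:,1]-cy); k=(r<.034)&(abs(X[:,2]-.082)<.003); a=X[k]
        # annulus penalty fit
        best=None
        f=lambda p: sum(np.clip(abs(np.hypot(a[:,0]-p[0],a[:,1]-p[1])-.0245)-.0035,0,.004)**2)
        g=[(f((cx+i,cy+j)),cx+i,cy+j) for i in np.arange(-.004,.0041,.0005) for j in np.arange(-.004,.0041,.0005)]
        _,cx,cy=min(g)
    print(c,'boss',cx,cy,len(a),np.median(a[:,2]))
    # path heights
    for t in np.linspace(0,1,11):
        p=np.array([.286,.612])*(1-t)+np.array([.564,-.393])*t
        k=np.hypot(X[:,0]-p[0],X[:,1]-p[1])<.15
        print(np.round(p,2),np.nanmax(X[k,2]) if k.any() else None,end=' ')
    print()
E
```

```text
scene boss 0.5355 -0.1935 392 0.0817780337343662
[0.29 0.61] None [0.31 0.51] None [0.34 0.41] None [0.37 0.31] None [0.4  0.21] 0.004051691383638922 [0.42 0.11] 0.105291986241828 [0.45 0.01] 0.105291986241828 [ 0.48 -0.09] 0.105291986241828 [ 0.51 -0.19] 0.08567532951469403 [ 0.54 -0.29] 0.1031839487189884 [ 0.56 -0.39] 0.1031839487189884 
top boss 0.534 -0.1965 364 0.08225835537524634
[0.29 0.61] -0.7860143392468347 [0.31 0.51] -0.786131092777853 [0.34 0.41] -0.7863108642226103 [0.37 0.31] 0.004914109177112436 [0.4  0.21] 0.005879255043716669 [0.42 0.11] 0.1045479041598748 [0.45 0.01] 0.1045479041598748 [ 0.48 -0.09] 0.1045479041598748 [ 0.51 -0.19] 0.08675804928551578 [ 0.54 -0.29] 0.10486686528922429 [ 0.56 -0.39] 0.10486686528922429
```

Request:
{"fn": "carry_out", "kwargs": {
  "targets": [
    [[0, 0, 0, 0.85, 1, 0, 1], [0, 0, 0, 0.85, 1, 0, 1], [0, 0, 0, 0.85, 1, 0, 1], [0, 0, 0, 0.85, 1, 0, 1], [0, 0, 0, 0.85, 1, 0, 1], [0, 0, 0, 0.85, 1, 0, 1], [0, 0, 0, 0.85, 1, 0, 1], [0, 0, 0, 0.85, 1, 0, 1], [0, 0, 0, 0.85, 1, 0, 1], [0, 0, 0, 0.85, 1, 0, 1], [0, 0, 0, 0.85, 1, 0, 1], [0, 0, 0, 0.85, 1, 0, 1], [0, 0, 0, 0.85, 1, 0, 1], [0, 0, 0, 0.85, 1, 0, 1], [0, 0, 0, 0.85, 1, 0, 1], [0, 0, 0, 0.85, 1, 0, 1], [0, 0, 0, 0.85, 1, 0, 1], [0, 0, 0, 0.85, 1, 0, 1], [0, 0, 0, 0.85, 1, 0, 1], [0, 0, 0, 0.85, 1, 0, 1]]
  ]
}}

```text
t: 3.1
eef_pos: [0.459, -0.0228, 0.4049]
ee_rot: [-3.141, -0.0, -0.437]
force: [0.2, 0.1, -0.4]
width: 0.0879
```

Request:
{"fn": "carry_out", "kwargs": {
  "targets": [
    [[0, 0, 1, 0, 0, 0, 1], [0, 0, 1, 0, 0, 0, 1], [0, 0, 1, 0, 0, 0, 1], [0, 0, 1, 0, 0, 0, 1], [0, 0, 1, 0, 0, 0, 1], [0, 0, 1, 0, 0, 0, 1], [0, 0, 1, 0, 0, 0, 1], [0, 0, 1, 0, 0, 0, 1], [0, 0, 1, 0, 0, 0, 1], [0, 0, 1, 0, 0, 0, 1], [0, 0, 1, 0, 0, 0, 1], [0, 0, 1, 0, 0, 0, 1], [0, 0, 1, 0, 0, 0, 1], [0, 0, 1, 0, 0, 0, 1], [0, 0, 1, 0, 0, 0, 1], [0, 0, 1, 0, 0, 0, 1], [0, 0, 1, 0, 0, 0, 1], [0, 0, 1, 0, 0, 0, 1], [0, 0, 1, 0, 0, 0, 1], [0, 0, 0.1, 0, 0, 0, 1]]
  ]
}}

```text
t: 5.6
eef_pos: [0.4589, -0.0216, 0.4048]
ee_rot: [3.141, 0.0, -3.104]
force: [0.9, -0.3, -0.2]
width: 0.0874
```

```bash
python3 - <<'E'
from h import *
s=arm.get_state(); print(s['q'],s['eef_pos'],s['ee_rot'])
m=arm.camera_model("wrist"); p,d=arm.grab_frame("wrist"); save('w1.png',p)
print(np.round(m["world_from_camera"],3))
for q in ["screw_wing","bush_mouth"]:
    for r in arm.landmark_of("wrist",q)[:1]: print(q,r,at_height("wrist",r["point"],.083 if q[0]=='b' else .088,m))
E
```

```text
[ 3.83576569e-01 -4.81796512e-03 -4.40535521e-01 -3.40411327e-06
 -1.13476874e+00 -1.91632900e+00] [ 0.45889173 -0.02163622  0.40478395] [ 3.14148474e+00  2.90659698e-04 -3.10355021e+00]
[[-0.038  0.951  0.308  0.374]
 [ 0.999  0.036  0.012 -0.026]
 [ 0.     0.308 -0.951  0.386]
 [ 0.     0.     0.     1.   ]]
bush_mouth {'point': [287.6, 129.2], 'conf': 0.74} [ 0.5332583  -0.19754172  0.083     ]
```

View pics/w1.png

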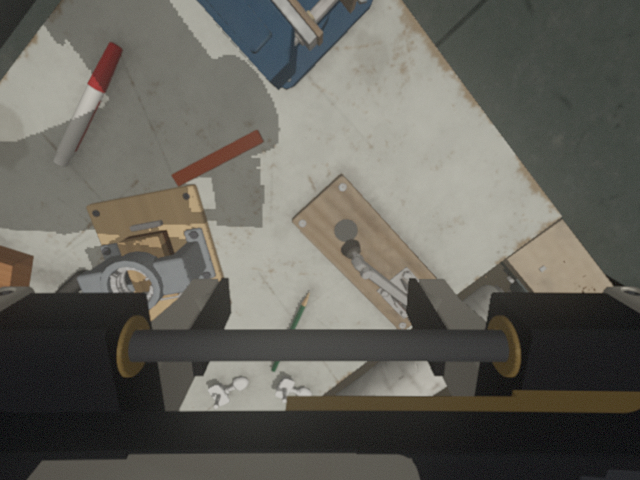

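Request:
{"fn": "carry_out", "kwargs": {
  "targets": [
    [[0, 0, 0, -0.24, -1, 0, 1], [0, 0, 0, -0.24, -1, 0, 1], [0, 0, 0, -0.24, -1, 0, 1], [0, 0, 0, -0.24, -1, 0, 1], [0, 0, 0, -0.24, -1, 0, 1], [0, 0, 0, -0.24, -1, 0, 1], [0, 0, 0, -0.24, -1, 0, 1], [0, 0, 0, -0.24, -1, 0, 1], [0, 0, 0, -0.24, -1, 0, 1], [0, 0, 0, -0.24, -1, 0, 1], [0, 0, 0, -0.24, -1, 0, 1], [0, 0, 0, -0.24, -1, 0, 1], [0, 0, 0, -0.24, -1, 0, 1], [0, 0, 0, -0.24, -1, 0, 1], [0, 0, 0, -0.24, -1, 0, 1], [0, 0, 0, 0, 0, 0, 1], [0, 0, 0, 0, 0, 0, 1]]
  ]
}}

```text
t: 7.88
eef_pos: [0.5631, -0.3924, 0.4043]
ee_rot: [3.141, -0.001, -3.103]
force: [-0.5, 0.2, 0.7]
width: 0.0876
```

```bash
python3 - <<'E'
from h import *
s=arm.get_state(); print(s['q'],s['eef_pos'],s['ee_rot'])
m=arm.camera_model("wrist"); p,d=arm.grab_frame("wrist"); save('w2.png',p)
X=cloud("wrist",d,m).reshape(-1,3)
for q in ["screw_wing","bush_mouth"]:
    for r in arm.landmark_of("wrist",q)[:1]: print(q,r,at_height("wrist",r["point"],.083 if q[0]=='b' else .088,m))
k=(np.hypot(X[:,0]-.564,X[:,1]+.393)<.06)&(X[:,2]>.09)&(X[:,2]<.115); a=X[k]; print(len(a))
if len(a):
    zm=np.percentile(a[:,2],95); b=a[a[:,2]>zm-.005]; print(zm,cv2.minAreaRect(b[:,:2].astype(np.float32)))
E
```

```text
[-3.25441380e-01  3.77656772e-01  3.96091071e-02 -1.92423438e-04
 -1.23340134e+00 -1.20655831e+00] [ 0.5631493  -0.39241577  0.40427919] [ 3.14119052e+00 -5.45199358e-04 -3.10285966e+00]
screw_wing {'point': [220.3, 316.0], 'conf': 0.81} [ 0.56312901 -0.39483573  0.088     ]
bush_mouth {'point': [196.8, 546.5], 'conf': 0.87} [ 0.53599448 -0.19660097  0.083     ]
1183
0.10408987882548477 ((0.5620489120483398, -0.3947434425354004), (0.06600365042686462, 0.011946565471589565), 1.7548246383666992)
```

View pics/w2.png

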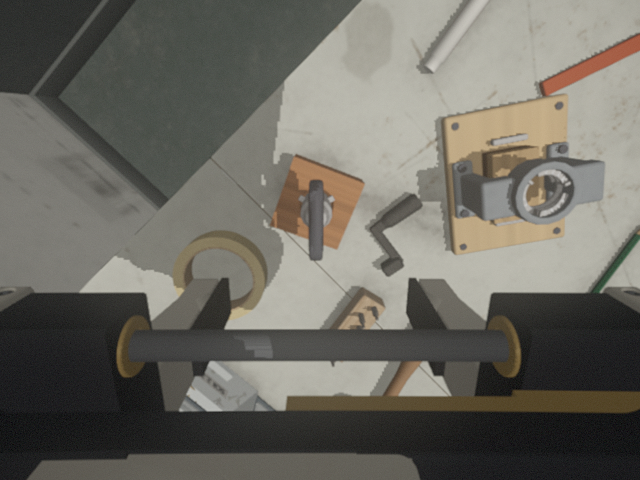

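Request:
{"fn": "carry_out", "kwargs": {
  "targets": [
    [[0, 0, 0, 0, -0.06, 0.75, 0.3], [0, 0, 0, 0, 0, 0.75, 0.3], [0, 0, 0, 0, 0, 0.75, 0.3], [0, 0, 0, 0, 0, 0.75, 0.3], [0, 0, 0, 0, 0, 0.75, 0.3], [0, 0, 0, 0, 0, 0.75, 0.3], [0, 0, 0, 0, 0, 0.75, 0.3], [0, 0, 0, 0, 0, 0.5, 0.3], [0, 0, 0, 0, 0, 0.25, 0.3], [0, 0, 0, 0, 0, 0.25, 0.3], [0, 0, 0, 0, 0, 0, 0.3], [0, 0, 0, 0, 0, 0, 0.3]]
  ],
  "squeeze": 10
}}

```text
t: 9.52
eef_pos: [0.5635, -0.3942, 0.249]
ee_rot: [-3.141, 0.001, -3.104]
force: [-0.3, 0.2, 0.2]
width: 0.0569
```

```bash
python3 - <<'E'
from h import *
s=arm.get_state(); print(s['q'],s['eef_pos'],s['force'],s['moment'],s['width'])
m=arm.camera_model("wrist"); p,d=arm.grab_frame("wrist"); save('w3.png',p)
E
```

```text
[-3.27657163e-01  5.00894066e-01 -1.41108625e-01  1.93434355e-04
 -9.27943976e-01 -1.20521995e+00] [ 0.56351359 -0.39415351  0.24898042] [-0.26292908  0.16474437  0.16944198] [-0.00438683 -0.20254509 -0.04868082] 0.05691326578660293
```

View pics/w3.png

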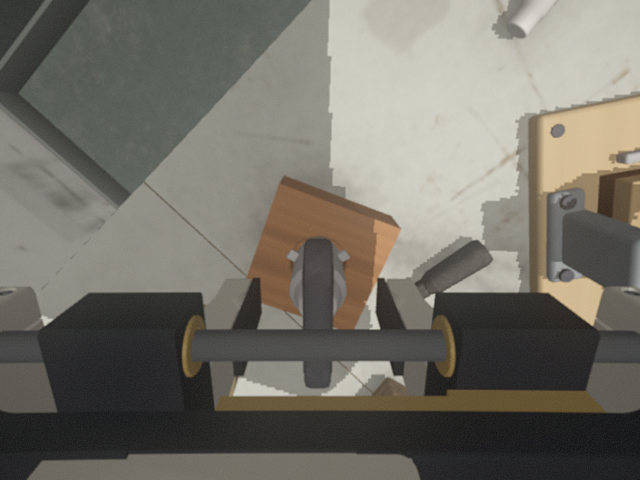

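Request:
{"fn": "carry_out", "kwargs": {
  "targets": [
    [[0, 0, 0, 0, 0, 0, -0.5], [0, 0, 0, 0, 0, 0, -0.8], [0, 0, 0, 0, 0, 0, -1], [0, 0, 0, 0, 0, 0, -1], [0, 0, 0, 0, 0, 0, -1], [0, 0, 0, 0, 0, 0, -1]]
  ],
  "squeeze": 10
}}

```text
t: 10.32
eef_pos: [0.5635, -0.3942, 0.2487]
ee_rot: [-3.141, 0.0, -3.104]
force: [0.3, -1.4, 1.2]
width: 0.0126
```

Request:
{"fn": "carry_out", "kwargs": {
  "targets": [
    [[0, 0, 0, 0, 0, 0, -1], [0, 0, 0, 0, 0, 0, -1], [0, 0, 0, 0, 0, -0.3, -1], [0, 0, 0, 0, 0, -0.5, -1], [0, 0, 0, 0, 0, -0.5, -1], [0, 0, 0, 0, 0, -0.5, -1], [0, 0, 0, 0, 0, -0.5, -1], [0, 0, 0, 0, 0, -0.5, -1], [0, 0, 0, 0, 0, -0.5, -1], [0, 0, 0, 0, 0, 0, -1], [0, 0, 0, 0, 0, 0, -1]]
  ],
  "squeeze": 45
}}

```text
t: 11.7
eef_pos: [0.5632, -0.3939, 0.3305]
ee_rot: [3.141, -0.0, -3.104]
force: [-0.5, 0.1, -2.9]
width: 0.0126
```

```bash
python3 - <<'E'
from h import *
s=arm.get_state(); print(s['q'],s['eef_pos'],s['ee_rot'],s['force'],s['moment'],s['width'])
m=arm.camera_model("wrist"); p,d=arm.grab_frame("wrist"); save('w4.png',p)
p,d=arm.grab_frame("top"); np.save('top1.npy',d);save('top1.png',p); p2,d2=arm.grab_frame("scene");np.save('scene1.npy',d2); save('sc1.png',p2)
E
```

```text
[-3.27638493e-01  4.28096834e-01 -5.56387449e-02 -3.21953465e-04
 -1.08759299e+00 -1.20523098e+00] [ 0.56320712 -0.39394341  0.33049903] [ 3.14113620e+00 -3.95205012e-04 -3.10381538e+00] [-0.50021444  0.13405708 -2.91141245] [ 0.00830933 -0.12232484 -0.04069215] 0.012584612779675751
```

View pics/w4.png

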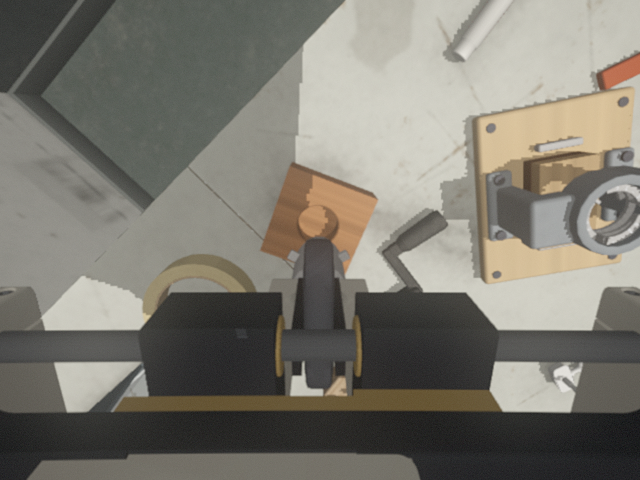

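View pics/sc1.png

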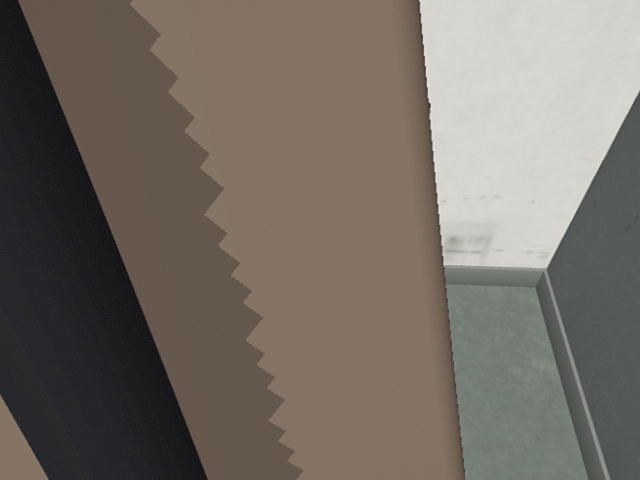

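Request:
{"fn": "carry_out", "kwargs": {
  "targets": [
    [[0, 0, 0, 0.05, 0.5, -0.5, -1], [0, 0, 0, 0.1, 0.8, -0.5, -1], [0, 0, 0, 0.1, 0.8, 0, -1], [0, 0, 0, 0.1, 0.8, 0, -1], [0, 0, 0, 0.1, 0.8, 0, -1], [0, 0, 0, 0.1, 0.8, 0, -1], [0, 0, 0, 0.1, 0.8, 0, -1], [0, 0, 0, 0.1, 0.7, 0, -1], [0, 0, 0, 0.05, 0.3, 0, -1], [0, 0, 0, 0, 0, 0, -1], [0, 0, 0, 0, 0, 0, -1]]
  ],
  "squeeze": 45
}}

```text
t: 13.22
eef_pos: [0.5375, -0.2378, 0.3559]
ee_rot: [-3.141, 0.0, -3.104]
force: [-0.3, -0.5, -2.1]
width: 0.0132
```

```bash
python3 - <<'E'
from h import *
s=arm.get_state(); print(s['q'],s['eef_pos'],s['ee_rot'],s['force'],s['moment'],s['width'])
m=arm.camera_model("wrist"); p,d=arm.grab_frame("wrist"); save('w5.png',p); np.save('w5.npy',d); np.save('w5m.npy',m,allow_pickle=True)
for q in ["screw_wing","bush_mouth","heel_blank"]:
    for r in arm.landmark_of("wrist",q)[:1]: print(q,r,at_height("wrist",r["point"],.083 if q[0]=='b' else .088,m))
X=cloud("wrist",d,m).reshape(-1,3)
cx,cy=.5345,-.196
for it in range(4):
    rr=np.hypot(X[:,0]-cx,X[:,1]-cy); a=X[(rr<.034)&(abs(X[:,2]-.082)<.003)]
    f=lambda p: sum(np.clip(abs(np.hypot(a[:,0]-p[0],a[:,1]-p[1])-.0245)-.0035,0,.004)**2)
    _,cx,cy=min((f((cx+i,cy+j)),cx+i,cy+j) for i in np.arange(-.003,.0031,.0005) for j in np.arange(-.003,.0031,.0005))
print('boss',cx,cy,len(a),np.median(a[:,2]))
E
```

```text
[-8.40236268e-02  2.52753093e-01 -2.55076044e-01  2.14990849e-04
 -1.06286356e+00 -1.44917557e+00] [ 0.53751795 -0.23778753  0.35594068] [-3.14139361e+00  8.00614767e-05 -3.10389096e+00] [-0.29879369 -0.49264609 -2.07958129] [ 0.04282208 -0.14945698  0.01900968] 0.01320314840192823
screw_wing {'point': [317.6, 315.4], 'conf': 0.97} [ 0.60495575 -0.23819904  0.088     ]
heel_blank {'point': [213.0, 356.9], 'conf': 0.86} [ 0.51724785 -0.21106476  0.088     ]
boss 0.5315 -0.197 1825 0.08391404433433153
```

View pics/w5.png

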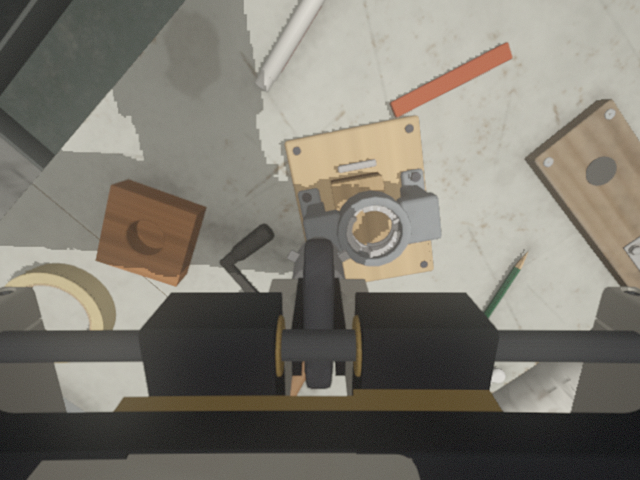

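```bash
python3 - <<'E'
from h import *
m=np.load('w5m.npy',allow_pickle=True).item(); d=np.load('w5.npy')
print('wing lm',at_height("wrist",(317.6,315.4),.1966,m))
X=cloud("wrist",d,m).reshape(-1,3)
k=(abs(X[:,0]-.5375)<.05)&(abs(X[:,1]+.238)<.012)&(X[:,2]>.18)&(X[:,2]<.225); a=X[k]; print(len(a),np.percentile(a,[1,50,99],axis=0))
zt=np.percentile(a[:,2],90); b=a[abs(a[:,2]-zt)<.004]; print(zt,cv2.minAreaRect(b[:,:2].astype(np.float32)), b[:,0].min(),b[:,0].max())
im=cv2.imread('pics/w5.png'); cv2.imwrite('pics/w5z.png',cv2.resize(im[170:400,240:440],(696,800)[:2] if 0 else (522,600),interpolation=3))
E
```

```text
wing lm [ 0.53849661 -0.23972475  0.1966    ]
4891 [[ 0.50101907 -0.24961403  0.18473345]
 [ 0.5258059  -0.23848966  0.20948854]
 [ 0.56512306 -0.22647703  0.22450021]]
0.21500485714372358 ((0.534429669380188, -0.24018879234790802), (0.0231672003865242, 0.052450213581323624), 77.093017578125) 0.5072820080329299 0.5618108024914726
```

View pics/w5z.png

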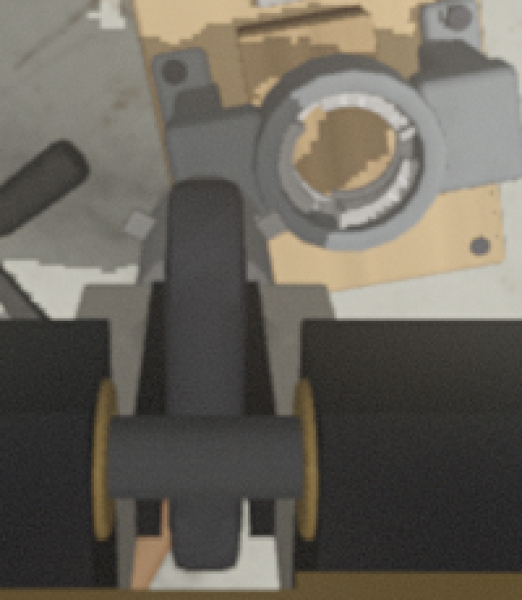

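```bash
python3 - <<'E'
from h import *
m=np.load('w5m.npy',allow_pickle=True).item()
print(at_height("wrist",(239,318),.2106,m),at_height("wrist",(388,318),.2106,m),at_height("wrist",(388,318),.1826,m))
# boss fit by rendering: edges in crop
f=522/200
for (x,y) in [(258,160),(445,150),(345,52),(352,248)]:
    print(at_height("wrist",(y/f+170,x/f+240),.083,m))
m2={}
E
```

```text
[ 0.49602892 -0.24011922  0.2106    ] [ 0.56481377 -0.23756573  0.2106    ] [ 0.58965123 -0.23665222  0.1826    ]
[ 0.53328337 -0.22303773  0.083     ]
[ 0.52826835 -0.16947563  0.083     ]
[ 0.50086469 -0.20059671  0.083     ]
[ 0.55974349 -0.19353494  0.083     ]
```

Request:
{"fn": "carry_out", "kwargs": {
  "targets": [
    [[0, 0, 0, 0.04, 0.6, 0, -1], [0, 0, 0, 0.04, 0.6, 0, -1], [0, 0, 0, 0, 0.48, 0, -1], [0, 0, 0, 0, 0, 0.3, -1], [0, 0, 0, 0, 0, 0.3, -1], [0, 0, 0, 0, 0, 0.3, -1], [0, 0, 0, 0, 0, 0.2, -1], [0, 0, 0, 0, 0, 0, -1], [0, 0, 0, 0, 0, 0, -1]]
  ]
}}

```text
t: 14.55
eef_pos: [0.5339, -0.1957, 0.3285]
ee_rot: [-3.141, 0.0, -3.104]
force: [-0.1, -0.6, -2.4]
width: 0.0131
```

```bash
cat > st.py <<'E'
from h import *
s=arm.get_state(); print('t',s['t'],'q6',round(s['q'][5],3),'pos',np.round(s['eef_pos'],4),'rot',np.round(s['ee_rot'],4),'F',np.round(s['force'],2),'M',np.round(s['moment'],3),s['width'])
E
python3 st.py; python3 - <<'E'
from h import *
p,d=arm.grab_frame("wrist"); save('w6.png',p)
p,d=arm.grab_frame("top"); save('top2.png',p)
cv2.imwrite('pics/top2z.png',cv2.resize(cv2.imread('pics/top2.png')[180:300,200:360],(800,600),interpolation=3))
E
```

```text
t 14.55 q6 -1.526 pos [ 0.5339 -0.1957  0.3285] rot [-3.1415e+00  1.0000e-04 -3.1038e+00] F [-0.12 -0.58 -2.4 ] M [ 0.038 -0.233  0.021] 0.013149959616034724
```

View pics/w6.png

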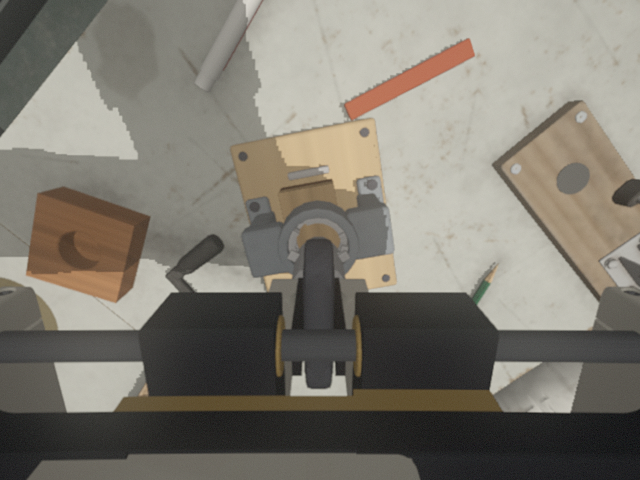

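View pics/top2z.png

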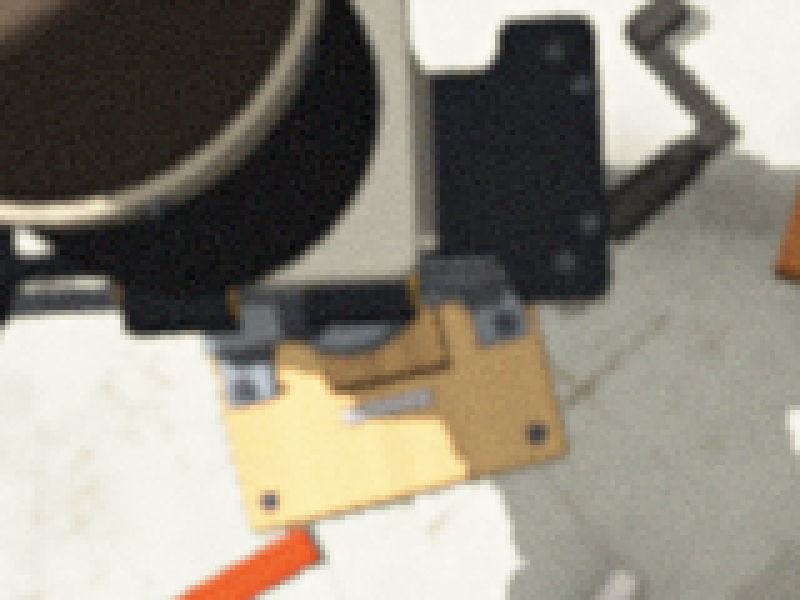

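Request:
{"fn": "carry_out", "kwargs": {
  "targets": [
    [[0, 0, 0, 0, 0, 0.2, -1], [0, 0, 0, 0, 0, 0.2, -1], [0, 0, 0, 0, 0, 0.2, -1], [0, 0, 0, 0, 0, 0.2, -1], [0, 0, 0, 0, 0, 0, -1]]
  ]
}}

```text
t: 15.28
eef_pos: [0.5336, -0.1955, 0.3078]
ee_rot: [3.141, -0.001, -3.104]
force: [0.1, 0.6, -1.9]
width: 0.0123
```

Request:
{"fn": "carry_out", "kwargs": {
  "targets": [
    [[0, 0, 0, 0, 0, 0.1, -1], [0, 0, 0, 0, 0, 0.1, -1], [0, 0, 0, 0, 0, 0, -1]]
  ]
}}

```text
t: 15.65
eef_pos: [0.5337, -0.1955, 0.3032]
ee_rot: [3.142, -0.0, -3.104]
force: [-0.9, -0.7, -2.7]
width: 0.0127
```

```bash
python3 st.py
```

```text
t 15.65 q6 -1.526 pos [ 0.5337 -0.1955  0.3032] rot [ 3.1415e+00 -4.0000e-04 -3.1037e+00] F [-0.87 -0.75 -2.74] M [ 0.099 -0.13   0.027] 0.012731242774244698
```

Request:
{"fn": "carry_out", "kwargs": {
  "targets": [
    [[0, 0, 0, 0, 0, 0.1, -1], [0, 0, 0, 0, 0, 0.1, -1], [0, 0, 0, 0, 0, 0.06, -1], [0, 0, 0, 0, 0, 0, -1]]
  ]
}}

```text
t: 16.15
eef_pos: [0.5338, -0.1955, 0.2967]
ee_rot: [3.142, -0.0, -3.104]
force: [0.2, 0.1, -2.3]
width: 0.0126
```

```bash
python3 st.py
```

```text
t 16.15 q6 -1.526 pos [ 0.5338 -0.1955  0.2967] rot [ 3.1415e+00 -3.0000e-04 -3.1037e+00] F [ 0.19  0.12 -2.25] M [ 0.05  -0.186  0.002] 0.012623543524528588
```

Request:
{"fn": "carry_out", "kwargs": {
  "targets": [
    [[0, 0, 0, 0, 0, 0.06, -1], [0, 0, 0, 0, 0, 0.05, -1], [0, 0, 0, 0, 0, 0, -1]]
  ]
}}

```text
t: 16.52
eef_pos: [0.5337, -0.1955, 0.294]
ee_rot: [3.142, -0.0, -3.104]
force: [-0.4, 1.0, -2.2]
width: 0.0128
```

```bash
python3 st.py
```

```text
t 16.525 q6 -1.526 pos [ 0.5337 -0.1955  0.294 ] rot [ 3.1416e+00 -3.0000e-04 -3.1037e+00] F [-0.43  0.98 -2.15] M [ 0.037 -0.18   0.007] 0.012816034374450629
```

Request:
{"fn": "carry_out", "kwargs": {
  "targets": [
    [[0, 0, 0, 0, 0, 0.06, -1], [0, 0, 0, 0, 0, 0.06, -1], [0, 0, 0, 0, 0, 0, -1]]
  ]
}}

```text
t: 16.9
eef_pos: [0.5339, -0.1956, 0.2925]
ee_rot: [-3.141, 0.001, -3.103]
force: [-3.2, 1.9, 8.4]
width: 0.0128
```

```bash
python3 st.py
```

```text
t 16.9 q6 -1.526 pos [ 0.5339 -0.1956  0.2925] rot [-3.1410e+00  1.0000e-03 -3.1032e+00] F [-3.2   1.89  8.4 ] M [ 0.813  1.104 -0.019] 0.012827737813382001
```

Request:
{"fn": "carry_out", "kwargs": {
  "targets": [
    [[0, 0, -0.4, 0.015, 0.01, 0, -1], [0, 0, -0.4, 0, 0, 0, -1], [0, 0, -0.4, 0, 0, 0, -1]]
  ]
}}

```text
t: 17.27
eef_pos: [0.5343, -0.1954, 0.2924]
ee_rot: [-3.14, 0.003, -2.934]
force: [2.2, -0.5, 2.1]
width: 0.0128
```

```bash
python3 st.py
```

```text
t 17.275 q6 -1.357 pos [ 0.5343 -0.1954  0.2924] rot [-3.1403e+00  2.9000e-03 -2.9338e+00] F [ 2.17 -0.53  2.14] M [ 0.017 -0.577 -0.028] 0.012767534561824504
```

Request:
{"fn": "carry_out", "kwargs": {
  "targets": [
    [[0, 0, -0.4, 0, 0, 0.04, -1], [0, 0, -0.4, 0, 0, 0, -1], [0, 0, -0.4, 0, 0, 0, -1]]
  ]
}}

```text
t: 17.65
eef_pos: [0.5334, -0.1953, 0.2901]
ee_rot: [-3.142, 0.0, -2.767]
force: [-0.3, 0.1, -2.4]
width: 0.013
```

```bash
python3 st.py
```

```text
t 17.65 q6 -1.189 pos [ 0.5334 -0.1953  0.2901] rot [-3.1416  0.     -2.7667] F [-0.35  0.08 -2.44] M [ 0.088 -0.107 -0.039] 0.013041210968071898
```

Request:
{"fn": "carry_out", "kwargs": {
  "targets": [
    [[0, 0, 0, 0, 0, 0.05, -1], [0, 0, 0, 0, 0, 0, -1]]
  ]
}}

```text
t: 17.9
eef_pos: [0.5335, -0.1953, 0.2897]
ee_rot: [-3.141, 0.0, -2.77]
force: [-1.4, 0.9, 5.0]
width: 0.013
```

```bash
python3 st.py
```

```text
t 17.9 q6 -1.193 pos [ 0.5335 -0.1953  0.2897] rot [-3.1411e+00  4.0000e-04 -2.7696e+00] F [-1.36  0.89  4.97] M [0.589 0.836 0.062] 0.012974800006299275
```

Request:
{"fn": "carry_out", "kwargs": {
  "targets": [
    [[0, 0, -0.4, 0, 0, 0.02, -1], [0, 0, -0.4, 0, 0, 0, -1], [0, 0, -0.4, 0, 0, 0, -1]]
  ]
}}

```text
t: 18.27
eef_pos: [0.5341, -0.1955, 0.2897]
ee_rot: [-3.14, 0.002, -2.6]
force: [-0.2, -0.6, 4.5]
width: 0.0128
```

```bash
python3 st.py
```

```text
t 18.275 q6 -1.023 pos [ 0.5341 -0.1955  0.2897] rot [-3.1396e+00  1.9000e-03 -2.6002e+00] F [-0.15 -0.61  4.51] M [ 0.227 -0.012 -0.115] 0.012799870578308527
```

Request:
{"fn": "carry_out", "kwargs": {
  "targets": [
    [[0, 0, -0.4, 0, 0, 0.01, -1], [0, 0, -0.4, 0, 0, 0, -1], [0, 0, -0.4, 0, 0, 0, -1], [0, 0, -0.4, 0, 0, 0, -1]]
  ]
}}

```text
t: 18.77
eef_pos: [0.5344, -0.1956, 0.2897]
ee_rot: [-3.139, 0.002, -2.377]
force: [0.4, 0.2, 6.3]
width: 0.0127
```

Request:
{"fn": "carry_out", "kwargs": {
  "targets": [
    [[0, 0, -0.4, 0, 0, 0.01, -1], [0, 0, -0.4, 0, 0, 0, -1], [0, 0, -0.4, 0, 0, 0, -1]]
  ]
}}

```text
t: 19.15
eef_pos: [0.5344, -0.1957, 0.2896]
ee_rot: [-3.138, 0.001, -2.209]
force: [-0.3, -0.8, 6.8]
width: 0.0126
```

```bash
python3 st.py
```

```text
t 19.15 q6 -0.633 pos [ 0.5344 -0.1957  0.2896] rot [-3.1380e+00  1.1000e-03 -2.2091e+00] F [-0.32 -0.78  6.78] M [-0.218  0.032 -0.08 ] 0.012635856461456943
```

Request:
{"fn": "carry_out", "kwargs": {
  "targets": [
    [[0, 0, -0.4, 0, 0, 0, -1], [0, 0, -0.4, 0, 0, 0, -1], [0, 0, -0.4, 0, 0, 0, -1]]
  ]
}}

```text
t: 19.52
eef_pos: [0.5344, -0.1957, 0.2896]
ee_rot: [-3.138, 0.0, -2.042]
force: [-0.6, -0.5, 7.2]
width: 0.0127
```

Request:
{"fn": "carry_out", "kwargs": {
  "targets": [
    [[0, 0, -0.4, 0, 0, 0, -1], [0, 0, -0.4, 0, 0, 0, -1], [0, 0, -0.4, 0, 0, 0, -1]]
  ]
}}

```text
t: 19.9
eef_pos: [0.5344, -0.1957, 0.2896]
ee_rot: [-3.138, -0.0, -1.874]
force: [-0.7, -0.9, 7.2]
width: 0.013
```

```bash
python3 st.py
```

```text
t 19.9 q6 -0.297 pos [ 0.5344 -0.1957  0.2896] rot [-3.1377e+00 -1.0000e-04 -1.8740e+00] F [-0.72 -0.88  7.21] M [-0.234 -0.    -0.1  ] 0.012950217769599886
```

Smooth on the land. Smaller steps from here.

Request:
{"fn": "carry_out", "kwargs": {
  "targets": [
    [[0, 0, -0.4, 0, 0, 0, -1], [0, 0, -0.4, 0, 0, 0, -1]]
  ]
}}

```text
t: 20.15
eef_pos: [0.5345, -0.1957, 0.2896]
ee_rot: [-3.138, -0.001, -1.762]
force: [-0.0, -0.3, 6.3]
width: 0.0128
```

Request:
{"fn": "carry_out", "kwargs": {
  "targets": [
    [[0, 0, -0.4, 0, 0, 0, -1], [0, 0, -0.4, 0, 0, 0, -1]]
  ]
}}

```text
t: 20.4
eef_pos: [0.5345, -0.1957, 0.2896]
ee_rot: [-3.138, -0.001, -1.651]
force: [0.1, -1.1, 6.8]
width: 0.0126
```

```bash
python3 st.py
```

```text
t 20.4 q6 -0.074 pos [ 0.5345 -0.1957  0.2896] rot [-3.1378e+00 -1.0000e-03 -1.6506e+00] F [ 0.15 -1.12  6.84] M [-0.232 -0.066 -0.096] 0.01259215895074323
```

Request:
{"fn": "carry_out", "kwargs": {
  "targets": [
    [[0, 0, -0.4, 0, 0, 0, -1], [0, 0, -0.4, 0, 0, 0, -1]]
  ]
}}

```text
t: 20.65
eef_pos: [0.5345, -0.1957, 0.2896]
ee_rot: [-3.138, -0.001, -1.539]
force: [0.5, -0.9, 6.1]
width: 0.0127
```

Request:
{"fn": "carry_out", "kwargs": {
  "targets": [
    [[0, 0, -0.4, 0, 0, 0, -1], [0, 0, -0.4, 0, 0, 0, -1]]
  ]
}}

```text
t: 20.9
eef_pos: [0.5345, -0.1957, 0.2893]
ee_rot: [-3.138, -0.002, -1.427]
force: [1.3, -2.5, 2.6]
width: 0.0129
```

```bash
python3 st.py
```

```text
t 20.9 q6 0.149 pos [ 0.5345 -0.1957  0.2893] rot [-3.1381e+00 -1.7000e-03 -1.4272e+00] F [ 1.3  -2.54  2.64] M [-0.655 -0.652 -0.036] 0.0128786504694465
```

Request:
{"fn": "carry_out", "kwargs": {
  "targets": [
    [[0, 0, -0.4, 0, 0, 0, -1], [0, 0, 0, 0, 0, 0, -1]]
  ]
}}

```text
t: 21.15
eef_pos: [0.5337, -0.1954, 0.2881]
ee_rot: [-3.141, -0.0, -1.374]
force: [1.2, -1.4, -1.4]
width: 0.013
```

```bash
python3 st.py
```

```text
t 21.15 q6 0.204 pos [ 0.5337 -0.1954  0.2881] rot [-3.1406e+00 -5.0000e-04 -1.3736e+00] F [ 1.24 -1.43 -1.39] M [-0.361 -0.507 -0.02 ] 0.012977887713095645
```

Dropping into the start. Follow it down.

Request:
{"fn": "carry_out", "kwargs": {
  "targets": [
    [[0, 0, 0, 0, 0, 0.06, -1], [0, 0, 0, 0, 0, 0.06, -1], [0, 0, 0, 0, 0, 0, -1]]
  ]
}}

```text
t: 21.52
eef_pos: [0.5336, -0.1953, 0.2847]
ee_rot: [-3.141, -0.0, -1.373]
force: [2.3, -2.4, -2.5]
width: 0.0127
```

```bash
python3 st.py
```

```text
t 21.525 q6 0.205 pos [ 0.5336 -0.1953  0.2847] rot [-3.1413e+00 -2.0000e-04 -1.3727e+00] F [ 2.28 -2.41 -2.48] M [-0.865 -1.102  0.054] 0.012691836174959122
```

Request:
{"fn": "carry_out", "kwargs": {
  "targets": [
    [[0, 0, 0, 0.02, -0.02, 0.06, -1], [0, 0, 0, 0, 0, 0.06, -1], [0, 0, 0, 0, 0, 0.05, -1], [0, 0, 0, 0, 0, 0, -1]]
  ]
}}

```text
t: 22.02
eef_pos: [0.5337, -0.1956, 0.2808]
ee_rot: [3.141, 0.0, -1.372]
force: [-1.1, -0.8, 1.6]
width: 0.0126
```

```bash
python3 st.py
```

```text
t 22.025 q6 0.206 pos [ 0.5337 -0.1956  0.2808] rot [ 3.1410e+00  2.0000e-04 -1.3723e+00] F [-1.11 -0.82  1.63] M [0.033 0.454 0.06 ] 0.01263934436674764
```

Request:
{"fn": "carry_out", "kwargs": {
  "targets": [
    [[0, 0, 0, 0, 0, 0.04, -1], [0, 0, 0, 0, 0, 0, -1]]
  ]
}}

```text
t: 22.28
eef_pos: [0.5337, -0.1957, 0.2806]
ee_rot: [3.141, -0.0, -1.372]
force: [-3.7, 0.8, 8.7]
width: 0.0128
```

```bash
python3 st.py
```

```text
t 22.275 q6 0.206 pos [ 0.5337 -0.1957  0.2806] rot [ 3.1414e+00 -2.0000e-04 -1.3721e+00] F [-3.73  0.77  8.66] M [0.687 1.503 0.028] 0.012795343418132623
```

Request:
{"fn": "carry_out", "kwargs": {
  "targets": [
    [[0, 0, 0.4, 0, 0, 0, -1], [0, 0, 0.5, 0, 0, 0.01, -1], [0, 0, 0.5, 0, 0, 0.01, -1], [0, 0, 0.5, 0, 0, 0.01, -1], [0, 0, 0, 0, 0, 0, -1]]
  ]
}}

```text
t: 22.9
eef_pos: [0.5344, -0.1956, 0.2796]
ee_rot: [-3.14, -0.0, -1.637]
force: [0.1, 1.2, 5.9]
width: 0.0124
```

```bash
python3 st.py
```

```text
t 22.9 q6 -0.059 pos [ 0.5344 -0.1956  0.2796] rot [-3.1399 -0.     -1.6368] F [0.08 1.2  5.92] M [ 0.563  0.034 -0.013] 0.012445655385858024
```

Request:
{"fn": "carry_out", "kwargs": {
  "targets": [
    [[0, 0, 0.5, 0, 0, 0.01, -1], [0, 0, 0.5, 0, 0, 0.01, -1], [0, 0, 0.5, 0, 0, 0.01, -1], [0, 0, 0.5, 0, 0, 0.01, -1], [0, 0, 0, 0, 0, 0, -1]]
  ]
}}

```text
t: 23.52
eef_pos: [0.5345, -0.1956, 0.2786]
ee_rot: [-3.14, 0.0, -1.915]
force: [-0.2, 0.6, 6.0]
width: 0.0126
```

Request:
{"fn": "carry_out", "kwargs": {
  "targets": [
    [[0, 0, 0.5, 0, 0, 0.01, -1], [0, 0, 0.5, 0, 0, 0.01, -1], [0, 0, 0.5, 0, 0, 0.01, -1], [0, 0, 0, 0, 0, 0, -1]]
  ]
}}

```text
t: 24.02
eef_pos: [0.5345, -0.1956, 0.2778]
ee_rot: [-3.14, 0.001, -2.125]
force: [0.6, 2.0, 4.8]
width: 0.0128
```

```bash
python3 st.py
```

```text
t 24.025 q6 -0.547 pos [ 0.5345 -0.1956  0.2778] rot [-3.1400e+00  7.0000e-04 -2.1246e+00] F [0.59 2.03 4.79] M [ 0.398 -0.337  0.055] 0.012799532585631225
```

Request:
{"fn": "carry_out", "kwargs": {
  "targets": [
    [[0, 0, 0.5, 0, 0, 0.01, -1], [0, 0, 0.5, 0, 0, 0.01, -1], [0, 0, 0.5, 0, 0, 0.01, -1], [0, 0, 0, 0, 0, 0, -1]]
  ]
}}

```text
t: 24.52
eef_pos: [0.5345, -0.1957, 0.277]
ee_rot: [-3.14, 0.001, -2.333]
force: [0.7, 0.8, 5.2]
width: 0.0129
```

```bash
python3 st.py
```

```text
t 24.525 q6 -0.756 pos [ 0.5345 -0.1957  0.277 ] rot [-3.1402e+00  9.0000e-04 -2.3334e+00] F [0.66 0.82 5.22] M [ 0.321 -0.52  -0.004] 0.012935087714207939
```

Request:
{"fn": "carry_out", "kwargs": {
  "targets": [
    [[0, 0, 0.5, 0, 0, 0.01, -1], [0, 0, 0.5, 0, 0, 0, -1], [0, 0, 0, 0, 0, 0, -1]]
  ]
}}

```text
t: 24.9
eef_pos: [0.5345, -0.1958, 0.2766]
ee_rot: [-3.14, 0.001, -2.473]
force: [0.7, -0.1, 5.8]
width: 0.0128
```

```bash
python3 st.py
```

```text
t 24.9 q6 -0.895 pos [ 0.5345 -0.1958  0.2766] rot [-3.1405e+00  9.0000e-04 -2.4725e+00] F [ 0.67 -0.14  5.83] M [ 0.097 -0.731 -0.045] 0.012773192649509992
```

Request:
{"fn": "carry_out", "kwargs": {
  "targets": [
    [[0, 0, 0.5, 0, 0, 0, -1], [0, 0, 0.5, 0, 0, 0, -1], [0, 0, 0.5, 0, 0, 0, -1], [0, 0, 0, 0, 0, 0, -1]]
  ]
}}

```text
t: 25.4
eef_pos: [0.5342, -0.1958, 0.2766]
ee_rot: [-3.141, 0.001, -2.682]
force: [0.7, -0.4, 5.7]
width: 0.0125
```

```bash
python3 st.py
```

```text
t 25.4 q6 -1.104 pos [ 0.5342 -0.1958  0.2766] rot [-3.1410e+00  5.0000e-04 -2.6821e+00] F [ 0.67 -0.36  5.68] M [ 0.143 -0.224 -0.002] 0.01250798663824521
```

Request:
{"fn": "carry_out", "kwargs": {
  "targets": [
    [[0, 0, 0.4, 0, 0, 0, -1], [0, 0, 0.4, 0, 0, 0, -1], [0, 0, 0.4, 0, 0, 0, -1], [0, 0, 0, 0, 0, 0, -1]]
  ]
}}

```text
t: 25.9
eef_pos: [0.5341, -0.1958, 0.2766]
ee_rot: [-3.141, 0.0, -2.849]
force: [0.5, -0.1, 6.7]
width: 0.0125
```

```bash
python3 st.py
```

```text
t 25.9 q6 -1.271 pos [ 0.5341 -0.1958  0.2766] rot [-3.1411e+00  4.0000e-04 -2.8494e+00] F [ 0.52 -0.06  6.67] M [ 0.1   -0.229  0.   ] 0.012546814615239172
```

Request:
{"fn": "carry_out", "kwargs": {
  "targets": [
    [[0, 0, 0.4, 0, 0, 0, -1], [0, 0, 0.3, 0, 0, 0, -1], [0, 0, 0, 0, 0, 0, -1]]
  ]
}}

```text
t: 26.28
eef_pos: [0.5341, -0.1958, 0.2766]
ee_rot: [-3.141, 0.0, -2.947]
force: [0.7, 0.1, 6.1]
width: 0.0129
```

```bash
python3 st.py
```

```text
t 26.275 q6 -1.369 pos [ 0.5341 -0.1958  0.2766] rot [-3.1412e+00  4.0000e-04 -2.9468e+00] F [0.72 0.12 6.13] M [ 0.033 -0.151  0.014] 0.012905959302448545
```

Request:
{"fn": "carry_out", "kwargs": {
  "targets": [
    [[0, 0, 0.3, 0, 0, 0, -1], [0, 0, 0, 0, 0, 0, -1]]
  ]
}}

```text
t: 26.52
eef_pos: [0.5341, -0.1958, 0.2766]
ee_rot: [-3.141, 0.0, -2.988]
force: [0.0, 0.0, 5.5]
width: 0.0128
```

```bash
python3 st.py
```

```text
t 26.525 q6 -1.411 pos [ 0.5341 -0.1958  0.2766] rot [-3.1412e+00  2.0000e-04 -2.9883e+00] F [0.02 0.01 5.48] M [ 0.021 -0.161  0.217] 0.012816775615586572
```

Request:
{"fn": "carry_out", "kwargs": {
  "targets": [
    [[0, 0, 0.3, 0, 0, 0, -1], [0, 0, 0, 0, 0, 0, -1]]
  ]
}}

```text
t: 26.78
eef_pos: [0.5341, -0.1958, 0.2765]
ee_rot: [-3.141, 0.0, -3.03]
force: [-0.8, 0.2, 5.6]
width: 0.0129
```

```bash
python3 st.py
```

```text
t 26.775 q6 -1.452 pos [ 0.5341 -0.1958  0.2765] rot [-3.1411e+00  1.0000e-04 -3.0298e+00] F [-0.79  0.2   5.56] M [-0.006 -0.125  0.455] 0.012937788295952882
```

Request:
{"fn": "carry_out", "kwargs": {
  "targets": [
    [[0, 0, 0, 0, 0, -0.02, -1], [0, 0, 0, 0, 0, -0.02, -1], [0, 0, 0, 0, 0, 0, -1]]
  ]
}}

```text
t: 27.15
eef_pos: [0.534, -0.1958, 0.2766]
ee_rot: [3.142, -0.0, -3.033]
force: [4.1, -3.3, -4.7]
width: 0.0125
```

```bash
python3 st.py
```

```text
t 27.15 q6 -1.455 pos [ 0.534  -0.1958  0.2766] rot [ 3.1416e+00 -4.0000e-04 -3.0329e+00] F [ 4.12 -3.31 -4.74] M [-1.062 -1.629  0.408] 0.012495074306610747
```

Request:
{"fn": "carry_out", "kwargs": {
  "targets": [
    [[0, 0, 0, 0, 0, 0, -0.7], [0, 0, 0, 0, 0, 0, -0.4], [0, 0, 0, 0, 0, 0, 0], [0, 0, 0, 0, 0, 0, 0], [0, 0, 0, 0, 0, 0, 0], [0, 0, 0, 0, 0, 0, 0]]
  ]
}}

```text
t: 27.9
eef_pos: [0.534, -0.1957, 0.2772]
ee_rot: [3.142, -0.0, -3.034]
force: [-0.5, -0.8, -0.4]
width: 0.0434
```

```bash
python3 st.py; python3 - <<'E'
from h import *
p,d=arm.grab_frame("wrist"); save('w8.png',p)
E
```

```text
t 27.9 q6 -1.456 pos [ 0.534  -0.1957  0.2772] rot [ 3.1416 -0.     -3.0338] F [-0.47 -0.84 -0.42] M [-0.028 -0.219 -0.008] 0.04343172772339624
```

View pics/w8.png

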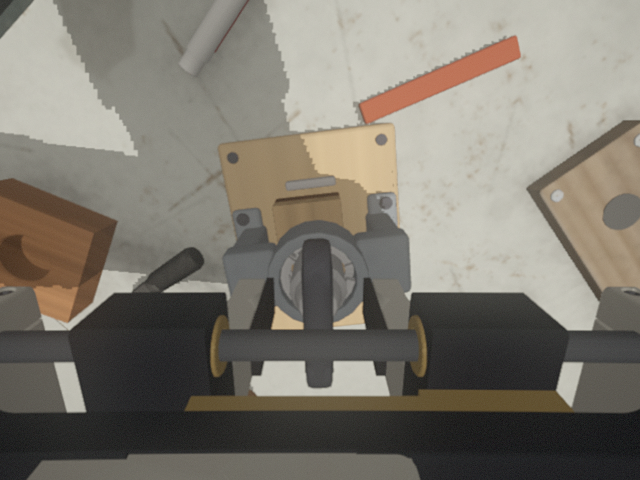

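Wing is still aligned with the tool (vertical at column 318), so no back-out, and the blank is in its nest at (205, 308). Retract straight up and check.

Request:
{"fn": "carry_out", "kwargs": {
  "targets": [
    [[0, 0, 0, 0, 0, -0.3, 0], [0, 0, 0, 0, 0, -0.5, 0], [0, 0, 0, 0, 0, -0.8, 0], [0, 0, 0, 0, 0, -0.8, 0], [0, 0, 0, 0, 0, -0.8, 0], [0, 0, 0, 0, 0, -0.8, 0], [0, 0, 0, 0, 0, -0.5, 0], [0, 0, 0, 0, 0, 0, 0], [0, 0, 0, 0, 0, 0, 0]]
  ]
}}

```text
t: 29.08
eef_pos: [0.5337, -0.1957, 0.3891]
ee_rot: [3.141, -0.001, -3.034]
force: [-1.5, 0.7, 0.3]
width: 0.0437
```

```bash
python3 st.py; python3 - <<'E'
from h import *
m=arm.camera_model("wrist"); p,d=arm.grab_frame("wrist"); save('w9.png',p)
X=cloud("wrist",d,m).reshape(-1,3)
a=X[(np.hypot(X[:,0]-.534,X[:,1]+.196)<.045)&(X[:,2]>.11)&(X[:,2]<.15)]
zm=np.percentile(a[:,2],90); b=a[a[:,2]>zm-.005]; print(len(a),zm,cv2.minAreaRect(b[:,:2].astype(np.float32)))
E
```

```text
t 29.075 q6 -1.456 pos [ 0.5337 -0.1957  0.3891] rot [ 3.1412e+00 -8.0000e-04 -3.0340e+00] F [-1.55  0.67  0.3 ] M [ 0.051 -0.181 -0.065] 0.043655641923978764
1677 0.13165689633086686 ((0.5327697992324829, -0.1962866336107254), (0.06630741059780121, 0.012787983752787113), 7.148672103881836)
```

View pics/w9.png

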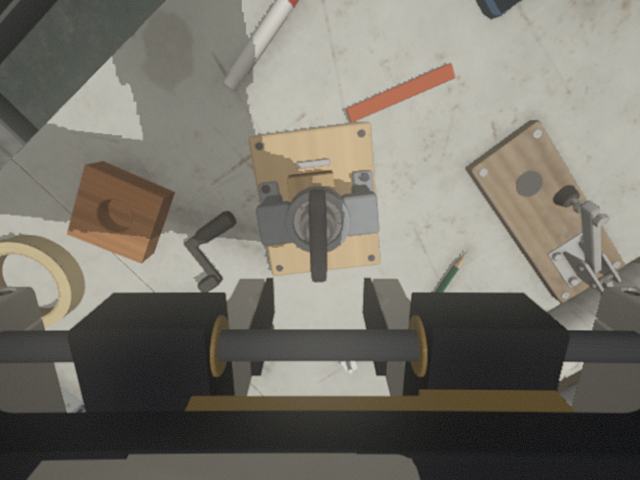

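```bash
python3 -c "
from station import arm
print(arm.job_done(), arm.get_state()['t'])"
```

```text
the job is handed in; nothing more can be done
the job is handed in; nothing more can be done
```

The clamping screw is in the jig's bush, screwed down finger-tight on the heel blank and released. I handed the job in at about 29 s; the limit is 67 s.

- **Finding the start:** The lugs first came down on a stop. Turning backward they fell about 3 mm onto the land. After about 1.4 rad more they dropped 9 mm into the thread start.
- **Screwing in:** The screw went down 3.8 mm per rad, as its 24 mm lead should. The foot met the blank after about 1.1 rad, then came about 0.5 rad of slack. I stopped when the resisting torque reached 0.46 N m. It read 0.41 N m once I stopped pressing down.
- **Clamp force:** I estimate about 35–40 N on the blank, worked out from the torque; I could not measure it directly. The torque rose about twice as fast per radian as the task text suggests, so the estimate is rough.
- **Last checks:** With the gripper clear, the wrist picture showed the screw upright in the bush, and the blank was still in its nest. The top of the wing read 0.132 m high, against about 0.130 m expected. The wing's yaw read 7.1° against 6.2° for the tool, a difference I put down to noise. I saw no sign of it backing out.
- **Disagreement:** The cameras differed by 2–3 mm on absolute positions. I aligned on the screw-to-bush distance within each fixed camera's picture, where the two agreed to about 0.5 mm. Touch during insertion agreed with that.

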